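# Sweep the dry stir bars into the counting tray's trough and shut its lid

### The job

Four stir bars have dried on the deck of the metal counting tray: push them with your fingertips across the deck into the trough along the tray's left edge, then push the trough's hinged lid over and press it fully shut on them. Only sweep, never pick up or lift a bar, leave the little cover-slip box on the deck where it is, and do not disturb the beaker or the small bottle standing beside the tray.

Things in the scene. Friction and masses are not known exactly. Their poses are not given: they have to be found in the camera images.
- tray: counting tray, metal walls, grey deck, black trough floor, 208 x 248 mm, fixed; origin at the centre of its underside on the counter, z up, y towards the trough (robot's left), x away from the robot. Flat deck, top at z = 31 mm, x = -100 to 100, y = -120 to 70 mm. Walls 4 mm thick rise 13 mm above the deck (to z = 44 mm) at its near, far and right edges
- deck_edge (a point): middle of the deck's open left edge, a plain edge without lip where the deck drops into the trough (tray frame 0, 70, 31 mm)
- trough_floor (a point): centre of the trough's floor (tray frame 0, 95, 6 mm). The trough is 50 mm wide (tray y = 70 to 120 mm), 200 mm long, 25 mm deep below the deck; its outer wall is 4 mm thick and as high as the deck; the near and far walls of the tray, to z = 44 mm, close its ends
- lid (a joint): hinge of the trough's white flap lid, in rad: 0 = shut, flat over the trough; grows as it opens; 1.57 = upright; limit 1.95. It starts open, upright or leaning outwards. A stiff hinge: the lid stays where it is left and does not fall shut; about 0.5 N at its free edge moves it. A bar that leans up out of the trough keeps it from shutting
- lid_hinge (a point): middle of the hinge axis, parallel to tray x, on top of the trough's outer wall (tray frame 0, 124, 33 mm)
- lid_edge (a point): middle of the lid's free edge, 55 mm from the hinge axis. The lid panel is 196 mm long (tray x) and 3 mm thick; a 50 mm wide finger tab sticks out 8 mm further at the middle, bent up 5 mm. Shut, the lid's top is at tray z = 34.5 mm and its edge meets the deck's edge, the tab lapping over the deck
- bar_1: white stir bar (magnetic stirring rod), 10 x 38 x 9 mm, 11 to 17 g, loose; origin at the centre of its underside, long axis along its y; lies on the deck at any angle
- bar_2: white stir bar (magnetic stirring rod), 10 x 38 x 9 mm, 11 to 17 g, loose; origin at the centre of its underside, long axis along its y; lies on the deck at any angle
- bar_3: white stir bar (magnetic stirring rod), 10 x 38 x 9 mm, 11 to 17 g, loose; origin at the centre of its underside, long axis along its y; lies on the deck at any angle
- bar_4: white stir bar (magnetic stirring rod), 10 x 38 x 9 mm, 11 to 17 g, loose; origin at the centre of its underside, long axis along its y; lies on the deck at any angle
- coverslip_box: small white cardboard box, 30 x 34 x 14 mm, loose on the deck close to the tray's far wall; origin at the centre of its underside; to be left where it is
- beaker: clear empty beaker, 54 mm across, 70 mm high, loose, stands on the counter right of the tray; origin at the centre of its underside; leave alone
- small_bottle: brown bottle with black cap, 36 mm across, 72 mm high, loose, stands on the counter left of the tray; origin at the centre of its underside; leave alone

How it is judged:
By the outcome, as a careful person would: the job done as asked, in the order asked, and still so for the second after the job is handed in, with the robot touching nothing.
It also fails if it takes over 67 s, if anything falls off the work surface, if the arm or the gripper's body presses on something with over 40 N, if the wrist force passes 120 N, or if a joint passes its speed limit or range.

### The arm

A 7-joint arm with a two-finger parallel gripper is mounted at the origin on a cart in front of the work surface, level with it; the furniture and walls round the work are solid. World frame = base frame: x ahead of the robot, y to its left, z up, the work surface at z = 0. Lengths are in m, angles in degrees, forces in N, time in s.
With the tool pointing down it reaches from about 0.35 to 0.9 m from the base axis. Payload 7.2 kg.
Tool frame: the origin (TCP) lies midway between the tips of the shut fingers; the grasp point (between the pads) lies 19 mm behind it (arm.hold_point_z is the distance from the TCP to the grasp point, in m); z points along the fingers, y is the line along which they close (so a half turn about z gives the same grasp; the last joint's range is limited). The gripper opens to 85 mm and grips with 20 to 120 N. Pads are 22 mm wide; open, the fingers measure 114 mm over their backs; the gripper's body (76 mm by 85 mm) begins 54 mm behind the grasp point. The pads swing forward as they close: fully open they stand 13 mm farther back than shut.
Start: joints at [-70.543, 23.554, -0.728, 91.456, 0.321, 64.991, -4.71], TCP at [0.248, 0.574, 0.231] pointing down, gripper open.
Joint ranges: [-169.25, 169.25], [-16.82, 113.86], [-84.01, 82.57], [7.8, 145.47], [-59.2, 239.2], [7.22, 106.19], [-163.78, 163.78]. Speed limits (degrees/s): [136.94, 136.94, 172.46, 172.46, 180, 180, 180].

### API

Orientations are given as a 3x3 rotation matrix whose columns are the frame's x, y, z axes.
In Python, from plant import arm gives the robot as it stands.
- The arm moves only by the tool move_arm, never from a script. Its arguments are lists of equal length, an entry for each row: "offset": the shift along the tool's x, y, z in parts of the range, where 1.0 means 750 mm, a list of three; "spin": the turn about the tool's z in fractions of the full range, 1 being 2 pi rad. A call has 1 to 10 rows; each row is the pose to reach, as a shift and turn from the pose commanded when the call began, along the tool's axes at that moment; what a row does not reach only later rows make up. A row lasts 1/12 s, in which the tool goes at most 41.7 mm and 7.16 degrees, less where a joint would pass 70% of its speed; a pose out of reach is approached as far as the arm can. A call with a gripper value outside its range is refused whole. "hand" is the opening, from -1 (shut) to 1 (fully open), set as the call begins (left out, the last holds). The fingers move at their own pace and stop on an object; "squeeze" is the grip in N (left out, the last holds). Time passes only in rows, so rows that repeat a pose let the fingers close. It gives the time, the measured TCP pose, the force, the opening and the grip force at its end, in the units of the state.
- arm.state(): the state, without advancing time (a new reading comes with each control period).
- arm.grab_frame(name): name is "scene" or "top"; returns the picture (384x512x3 uint8, red, green, blue); there is no depth.
- arm.camera_model(name): a dict with "vfov" (degrees; the focal length in pixels is half the picture's height over the tangent of half this angle, whatever the lens; pixels are square), "cx", "cy" (the principal point, pixels), "k1" (the pictures are not rectified: a ray, as slopes to the right and down, at radius r is drawn at 1 + k1 r^2 times it, then the intrinsics apply), "R" (3x3) and "t" (3): a world point X has camera coordinates R X + t. Camera axes: x right, y down, z forward; pixel columns grow to the right and rows downward; lengths in m; the calibration is good to about 2 mm. A picture is of the moment at which its call begins. camera_model takes no time and is no camera call.
- arm.finish_job(): hands the job in; it is judged then, once.
Trained networks look in the newest picture that a camera, given by its name, has taken for a name from the list of things; names that differ only in an ending like _2 or _b are one class to them, and where a whole thing is asked for, a point or a joint stands for the part that bears it (a point fixed in the world has none). Each returns a list of dicts, best first, with "conf" (0 to 1); they miss things now and then, are a little off and sometimes report something else, mostly with a low value. They report only what shows in the picture. A call takes as long as a camera call.
- arm.look_for(label, camera): "position" ([column, row] as shares, 0 to 1, of the picture: columns of its width, rows of its height, amid what is visible of it).
The state is a dict: "t": time; "joint_pos": joint angles; "qvel": joint speeds; "joint_efforts": joint torques, N m; "ee_pos": TCP position; "tool_rot": TCP orientation; "force": force on the tool from outside, world axes, zero at the start; "wrist_torque": the same for the moment, N m; "opening": finger opening in m; "gripper_force": force on a finger pad.
Only numpy, scipy, OpenCV 4.12 (cv2) and the standard library are available. Lean on these libraries where they do the work, as an engineer would, in place of code of your own. Each camera call takes 0.05 s, during which the arm holds its last target. There are 200 camera calls.

## Working session

There is one attempt and no reset: what is moved stays moved. The work goes in short steps, Python scripts to look and compute and a tool call to move; the robot and the scene stay as the last step left them, time stands still between calls to the robot, and variables do not carry over. Pictures are saved under pics/ and viewed, at most 10 in all, crops included, and the job is handed in when it is done.

Besides the shell and the picture viewer there is one more tool, called after "Call:" by a JSON object that holds its "method" and its "body", one argument or row to a line. move_arm: Moves the arm, as the interface text tells. Its arguments: {"type":"object","properties":{"offset":{"type":"array"},"spin":{"type":"array"},"hand":{"type":"number"},"squeeze":{"type":"number"}},"required":["offset","spin"]}

```bash
mkdir -p pics
cat > h.py <<'E'
import numpy as np,cv2
from plant import arm
def ray(cam,u,v):
    m=arm.camera_model(cam);f=192/np.tan(np.radians(m['vfov'])/2)
    K=np.array([[f,0,m['cx']],[0,f,m['cy']],[0,0,1]])
    p=cv2.undistortPoints(np.array([[[u,v]]],float),K,np.array([m['k1'],0,0,0,0.]),P=None)[0,0]
    # model: drawn = ray*(1+k1 r^2), same as opencv
    R=np.array(m['R']);t=np.array(m['t'])
    return -R.T@t, R.T@np.array([p[0],p[1],1])
def at(cam,u,v,z):
    c,d=ray(cam,u,v);return c+d*(z-c[2])/d[2]
def proj(cam,X):
    m=arm.camera_model(cam);f=192/np.tan(np.radians(m['vfov'])/2)
    c=np.array(m['R'])@np.array(X)+np.array(m['t']);s=c[:2]/c[2]
    s=s*(1+m['k1']*(s@s));return s*f+[m['cx'],m['cy']]
E
python3 - <<'E'
from h import *
for c in ('scene','top'):
    im=arm.grab_frame(c);cv2.imwrite(f'pics/{c}0.png',cv2.resize(im[...,::-1],(800,600),interpolation=cv2.INTER_CUBIC))
    print(c,ray(c,256,192))
np.set_printoptions(precision=4,suppress=True)
for l,z in (('bar_1',.035),('tray',.03),('deck_edge',.031),('trough_floor',.006),('lid_hinge',.033),('lid_edge',.085),('coverslip_box',.038),('beaker',.035),('small_bottle',.036)):
    for d in arm.look_for(l,'top')[:6]:
        u,v=d['position'][0]*512,d['position'][1]*384
        print(l,round(d['conf'],2),round(u),round(v),at('top',u,v,z))
print(arm.state()['tool_rot'],arm.state()['t'])
E
```

```text
scene (array([ 0.24433674, -0.56799375,  0.69552354]), array([ 0.36701667,  0.6097516 , -0.70267305]))
top (array([ 0.37229861, -0.00601764,  1.39420811]), array([ 0.13220586, -0.01704544, -0.9911635 ]))
bar_1 0.62 253 182 [ 0.5837 -0.0206  0.035 ]
bar_1 0.51 279 205 [ 0.5159 -0.0972  0.035 ]
bar_1 0.36 261 212 [ 0.4956 -0.0451  0.035 ]
tray 0.63 266 163 [ 0.6405 -0.0558  0.03  ]
tray 0.62 255 195 [ 0.5442 -0.0282  0.03  ]
deck_edge 0.74 257 191 [ 0.5577 -0.0331  0.031 ]
trough_floor 0.68 259 191 [ 0.5597 -0.0388  0.006 ]
trough_floor 0.4 130 223 [0.4548 0.3407 0.006 ]
lid_hinge 0.92 257 194 [ 0.5492 -0.0316  0.033 ]
lid_hinge 0.23 217 190 [0.5577 0.0832 0.033 ]
lid_edge 0.67 219 193 [0.5428 0.0753 0.085 ]
coverslip_box 0.69 266 162 [ 0.6416 -0.0568  0.038 ]
beaker 0.8 366 224 [ 0.4677 -0.3517  0.035 ]
beaker 0.44 257 196 [ 0.5429 -0.0333  0.035 ]
beaker 0.34 265 161 [ 0.6461 -0.0549  0.035 ]
small_bottle 0.47 129 224 [0.452  0.3382 0.036 ]
[[-0.918   0.3966 -0.    ]
 [ 0.3966  0.918   0.    ]
 [ 0.      0.     -1.    ]] 0.55
```

View pics/scene0.png

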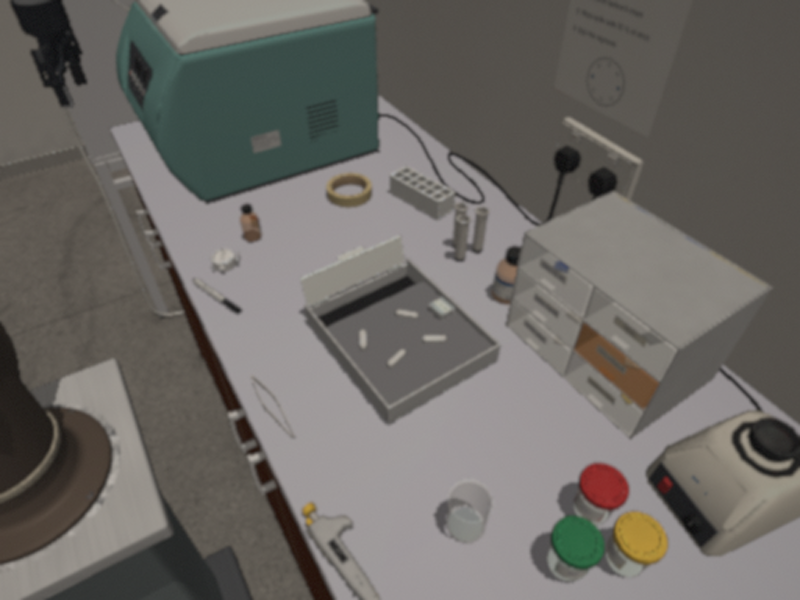

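Run:
```python
import cv2
im=cv2.imread('pics/top0.png')
# crop orig u 200..320, v 145..235 
im=im[int(140*1.5625):int(240*1.5625),int(195*1.5625):int(328*1.5625)]
cv2.imwrite('pics/top0c.png',cv2.resize(im,(798,600),interpolation=cv2.INTER_CUBIC))
```

```text
(no output)
```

View pics/top0c.png

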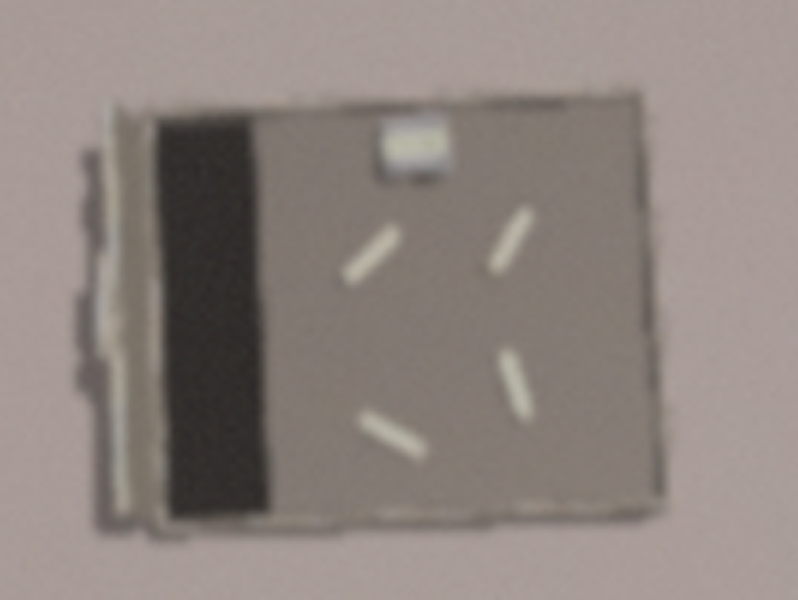

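The scene view shows the tray with four bars, the box at the far wall and the lid leaning slightly outward. In the top crop (6x), the bars lie at about (372,254), (512,239), (393,435) and (516,384), the box at (415,147) and the deck edge from (252,122) to (268,512).

```bash
cat > tray.py <<'E'
from h import *
C=lambda x,y:(195+x/6,140+y/6)
from scipy.optimize import least_squares
# (crop px) -> tray coords mm
P=[((640,95),(104,-124,44)),((662,515),(-104,-124,44)),((268,514),(-98,70,31)),((252,122),(100,70,31)),((158,120),(100,120,31)),((168,516),(-98,120,31))]
def T(p,q):
    c,s=np.cos(p[2]),np.sin(p[2]);q=np.array(q)/1000
    return np.array([p[0]+c*q[0]-s*q[1],p[1]+s*q[0]+c*q[1],q[2]])
def inv(p,X):
    c,s=np.cos(p[2]),np.sin(p[2]);d=np.array(X[:2])-p[:2]
    return np.array([c*d[0]+s*d[1],-s*d[0]+c*d[1]])*1000
def fit():
    f=lambda p:np.concatenate([proj('top',T(p,q))-C(*c) for c,q in P])
    r=least_squares(f,[.55,-.03,0]);return r.x,r.fun
E
python3 - <<'E'
from tray import *
np.set_printoptions(precision=4,suppress=True)
p,r=fit();print(p,np.degrees(p[2]),r*1)
for n,e in dict(B1=((345,278),(398,230)),B2=((494,268),(530,210)),B3=((362,415),(425,455)),B4=((505,352),(527,416)),box=((385,165),(446,130))).items():
    a=[at('top',*C(*q),.04 if n!='box' else .045) for q in e]
    print(n,*a,np.linalg.norm(a[0]-a[1]),'tray',*[inv(p,q).round(0) for q in a])
print('lid edge',[inv(p,at('top',*C(*q),.087)) for q in ((110,100),(125,512))])
for q in ((0,70,31),(100,-120,44),(-100,-120,44),(0,124,33)): print(proj('scene',T(p,q))*1.5625)
E
```

```text
[ 0.5542 -0.0473  0.054 ] 3.094796678304501 [ 1.5064 -0.7504  1.2982  0.1966 -0.5801  0.8014  0.1516 -1.1248 -1.1426
 -0.2765 -1.2184  1.0043]
B1 [ 0.5693 -0.0188  0.04  ] [ 0.5934 -0.044   0.04  ] 0.03488510778032362 tray [17. 28.] [39.  1.]
B2 [ 0.5758 -0.0909  0.04  ] [ 0.6048 -0.108   0.04  ] 0.03362358702299159 tray [ 19. -45.] [ 47. -63.]
B3 [ 0.503  -0.0284  0.04  ] [ 0.4844 -0.059   0.04  ] 0.03583595200698723 tray [-50.  22.] [-70.  -8.]
B4 [ 0.535  -0.0968  0.04  ] [ 0.5042 -0.1078  0.04  ] 0.032696676378418575 tray [-22. -48.] [-53. -58.]
box [ 0.6244 -0.037   0.045 ] [ 0.6424 -0.0663  0.045 ] 0.03442318757038826 tray [71.  6.] [ 87. -24.]
lid edge [array([ 97.9484, 136.3786]), array([-96.2163, 133.5314])]
[374.5892 303.7548]
[496.3989 345.2013]
[386.2327 406.1784]
[357.838  284.4828]
```

The manual's scale: shifts go in shares of 750 mm and turns go in shares of 2 pi rad. Converting my numbers, -562 mm / 750 = -0.7493, -455 mm / 750 = -0.6067, 63.5 degrees / 360 = 0.1764.

Call:
{"method": "move_arm", "body": {
  "offset": [
    [-0.1587,-0.3667,0],
    [-0.1587,-0.3667,0],
    [-0.1587,-0.3667,0],
    [-0.1587,-0.3667,0],
    [-0.1587,-0.3667,0],
    [-0.1587,-0.3667,0],
    [-0.1587,-0.3667,0],
    [-0.7493,-0.6067,0],
    [-0.7493,-0.6067,0],
    [-0.7493,-0.6067,0]
  ],
  "spin": [0.0194,0.0389,0.0583,0.0778,0.0972,0.1167,0.1361,0.1556,0.175,0.1764],
  "hand": -0.8,
  "squeeze": 30
}}

```text
t: 1.38
ee_pos: [0.3354, 0.1905, 0.232]
tool_rot: [[-0.048, 0.999, 0.001], [0.999, 0.048, 0.002], [0.002, 0.001, -1.0]]
force: [1.4, 0.4, -0.3]
opening: 0.0083
gripper_force: 0.0
```

```bash
cat >> tray.py <<'E'
def off(q):
    "tool-axis offset (mm) from measured pose to tray coords q(mm)"
    p,_=fit();s=arm.state();R=np.array(s['tool_rot'])
    d=R.T@(T(p,q)-np.array(s['ee_pos']))*1000
    a=np.degrees(np.arctan2(R[1,1],R[0,1]));return d.round(1),'spin',round(a-np.degrees(p[2]),1)
E
python3 -c "
from tray import *
print(off((28,-20,100)));s=arm.state();print(s['t'],s['ee_pos'],s['force'],s['opening'])"
```

```text
(array([-268.1,  235.1,  131.8]), 'spin', np.float64(-0.3))
1.3833 [0.33535642 0.19047532 0.23203797] [ 1.40429538  0.40850979 -0.33366427] 0.008294393623075024
```

Scaled: -268 mm / 750 = -0.3573, 235 mm / 750 = 0.3133.

Call:
{"method": "move_arm", "body": {
  "offset": [
    [-0.3573,0.3133,0],
    [-0.3573,0.3133,0],
    [-0.3573,0.3133,0],
    [-0.3573,0.3133,0],
    [-0.3573,0.3133,0],
    [-0.3573,0.3133,0],
    [-0.3573,0.3133,0.04],
    [-0.3573,0.3133,0.16],
    [-0.3573,0.3133,0.16],
    [-0.3573,0.3133,0.16]
  ],
  "spin": [0,0,0,0,0,0,0,0,0,0]
}}

```text
t: 2.22
ee_pos: [0.5843, -0.063, 0.112]
tool_rot: [[-0.055, 0.999, 0.001], [0.999, 0.055, 0.0], [0.0, 0.001, -1.0]]
force: [0.5, 1.3, 0.3]
opening: 0.0083
gripper_force: 0.0
```

```bash
python3 -c "
from tray import *
print(off((28,-20,34)));print(arm.state()['force'])"
```

```text
(array([-2.7, -1.3, 78. ]), 'spin', np.float64(0.0))
[0.48494957 1.33240634 0.30472491]
```

Scaled: 77 mm / 750 = 0.1027, 75 mm / 750 = 0.1.

Call:
{"method": "move_arm", "body": {
  "offset": [
    [-0.0013,-0.0013,0.04],
    [-0.0013,-0.0013,0.0733],
    [-0.0013,-0.0013,0.0867],
    [-0.0013,-0.0013,0.096],
    [-0.0013,-0.0013,0.1],
    [-0.0013,-0.0013,0.1027],
    [-0.0013,-0.0013,0.1027],
    [-0.0013,-0.0013,0.1027]
  ],
  "spin": [0,0,0,0,0,0,0,0]
}}

```text
t: 2.88
ee_pos: [0.5831, -0.0627, 0.0377]
tool_rot: [[-0.055, 0.998, 0.002], [0.998, 0.055, 0.0], [0.0, 0.002, -1.0]]
force: [-0.1, 0.5, 0.1]
opening: 0.0084
gripper_force: 0.0
```

```bash
python3 -c "
from tray import *
print(off((28,-20,34)));print(arm.state()['force'])
im=arm.grab_frame('scene')[150:280,185:330];cv2.imwrite('pics/s1.png',cv2.resize(im[...,::-1],(669,600),interpolation=cv2.INTER_CUBIC))"
```

```text
(array([-3. , -0. ,  3.7]), 'spin', np.float64(0.1))
[-0.06386601  0.48028541  0.14975545]
```

View pics/s1.png

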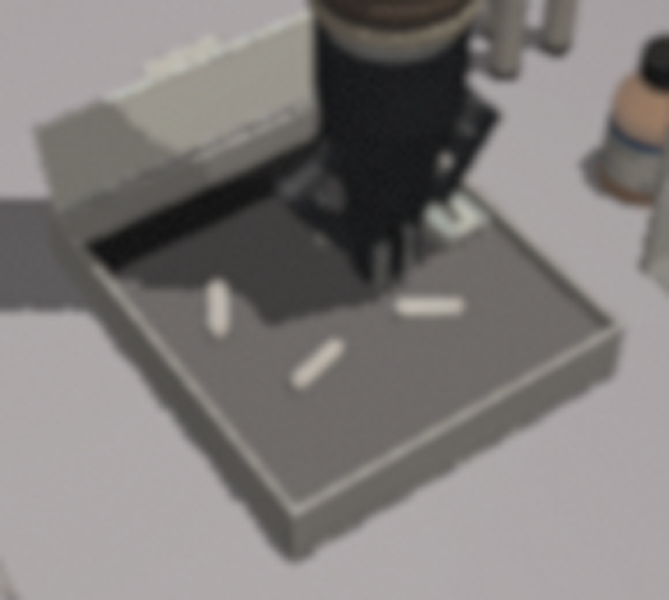

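The picture shows the fingertips just above the deck at about (385,280), between bars 1 and 2, with nothing disturbed. I'll push bar 1 now.

Scaled: 85 mm / 750 = 0.1133, 78 mm / 750 = 0.104.

Call:
{"method": "move_arm", "body": {
  "offset": [
    [0,0,0.0027],
    [0.0133,0.0027,0.0027],
    [0.0267,0.0053,0.0027],
    [0.04,0.008,0.0027],
    [0.0533,0.0107,0.0027],
    [0.0667,0.0133,0.0027],
    [0.08,0.016,0.0027],
    [0.0933,0.0187,0.0027],
    [0.104,0.0213,0.0027],
    [0.1133,0.0227,0.0027]
  ],
  "spin": [0,0,0,0,0,0,0,0,0,0]
}}

```text
t: 3.77
ee_pos: [0.5948, 0.0242, 0.0342]
tool_rot: [[-0.056, 0.998, 0.0], [0.998, 0.056, 0.0], [0.0, 0.0, -1.0]]
force: [0.2, -0.2, 0.2]
opening: 0.0083
gripper_force: 0.0
```

Scaled: 13 mm / 750 = 0.0173, 10 mm / 750 = 0.0133.

Call:
{"method": "move_arm", "body": {
  "offset": [
    [0.0067,0,0],
    [0.0133,0,0],
    [0.0173,0,0],
    [0.0173,0,0]
  ],
  "spin": [0,0,0,0]
}}

```text
t: 4.1
ee_pos: [0.5937, 0.0365, 0.0342]
tool_rot: [[-0.055, 0.998, -0.0], [0.998, 0.055, 0.0], [0.0, -0.0, -1.0]]
force: [0.4, 0.2, 0.0]
opening: 0.0085
gripper_force: 0.0
```

```bash
python3 -c "
from tray import *
print(off((36,-88,80)),off((36,-88,34)));print(arm.state()['force'])
im=arm.grab_frame('scene')[150:280,185:330];cv2.imwrite('pics/s2.png',cv2.resize(im[...,::-1],(669,600),interpolation=cv2.INTER_CUBIC))"
```

```text
(array([-169.5,   -8.1,  -45.8]), 'spin', np.float64(0.1)) (array([-169.5,   -8.1,    0.2]), 'spin', np.float64(0.1))
[0.40086304 0.23548861 0.00403841]
```

View pics/s2.png

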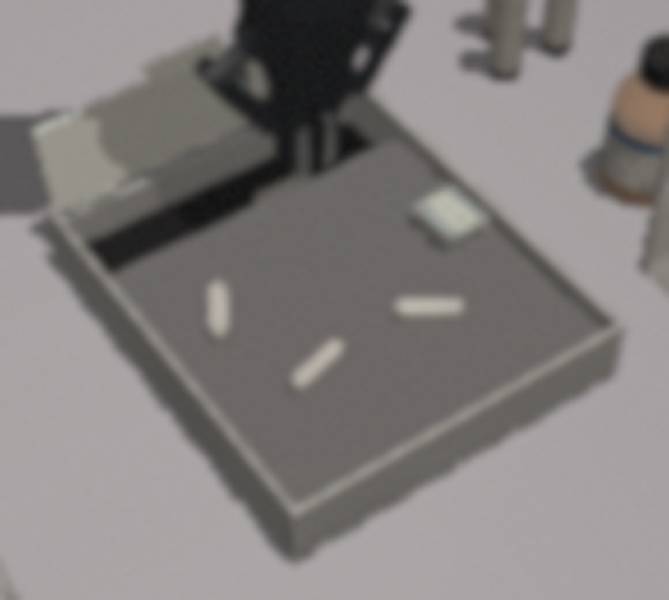

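Bar 1 is off the deck. The other three bars and the box have not moved. Bar 2 is next.

Scaled: -169 mm / 750 = -0.2253, -158 mm / 750 = -0.2107.

Call:
{"method": "move_arm", "body": {
  "offset": [
    [0,0,-0.04],
    [-0.0533,-0.0027,-0.0613],
    [-0.1067,-0.0053,-0.0613],
    [-0.16,-0.008,-0.0613],
    [-0.2107,-0.0107,-0.0613],
    [-0.2253,-0.0107,-0.0613],
    [-0.2253,-0.0107,-0.04],
    [-0.2253,-0.0107,-0.016],
    [-0.2253,-0.0107,-0.0027],
    [-0.2253,-0.0107,0]
  ],
  "spin": [0,0,0,0,0,0,0,0,0,0]
}}

```text
t: 4.98
ee_pos: [0.5936, -0.1334, 0.0323]
tool_rot: [[-0.054, 0.999, -0.003], [0.999, 0.054, 0.0], [0.001, -0.003, -1.0]]
force: [-0.2, 0.4, 0.8]
opening: 0.0086
gripper_force: 0.0
```

Scaled: 90 mm / 750 = 0.12, 80 mm / 750 = 0.1067.

Call:
{"method": "move_arm", "body": {
  "offset": [
    [0,0,0],
    [0.0133,-0.0027,0],
    [0.0267,-0.0053,0],
    [0.04,-0.0067,0],
    [0.0533,-0.0093,0],
    [0.0667,-0.012,0],
    [0.08,-0.0147,0],
    [0.0933,-0.0173,0],
    [0.1067,-0.0187,0],
    [0.12,-0.0213,0]
  ],
  "spin": [0,0,0,0,0,0,0,0,0,0]
}}

```text
t: 5.82
ee_pos: [0.5741, -0.0432, 0.0343]
tool_rot: [[-0.055, 0.998, 0.0], [0.998, 0.055, 0.0], [0.0, 0.0, -1.0]]
force: [-0.5, 0.1, 1.0]
opening: 0.0084
gripper_force: 0.1
```

Scaled: 77 mm / 750 = 0.1027, 72 mm / 750 = 0.096.

Call:
{"method": "move_arm", "body": {
  "offset": [
    [0.0133,-0.0027,0],
    [0.0267,-0.0053,0],
    [0.04,-0.0067,0],
    [0.0533,-0.0093,0],
    [0.0667,-0.012,0],
    [0.0773,-0.0133,0],
    [0.0867,-0.0147,0],
    [0.096,-0.0147,0],
    [0.1027,-0.0147,0],
    [0.1027,-0.0147,0]
  ],
  "spin": [0,0,0,0,0,0,0,0,0,0]
}}

```text
t: 6.65
ee_pos: [0.559, 0.0333, 0.0342]
tool_rot: [[-0.056, 0.998, -0.0], [0.998, 0.056, 0.001], [0.001, -0.0, -1.0]]
force: [0.6, 0.7, -0.6]
opening: 0.0084
gripper_force: 0.0
```

```bash
python3 -c "
from tray import *
print(off((-60,-28,34)));print(arm.state()['force'])
im=arm.grab_frame('scene')[150:280,185:330];cv2.imwrite('pics/s3.png',cv2.resize(im[...,::-1],(669,600),interpolation=cv2.INTER_CUBIC))"
```

```text
(array([-1.081e+02, -6.930e+01,  1.000e-01]), 'spin', np.float64(0.1))
[ 0.6371399   0.68428614 -0.62753615]
```

View pics/s3.png

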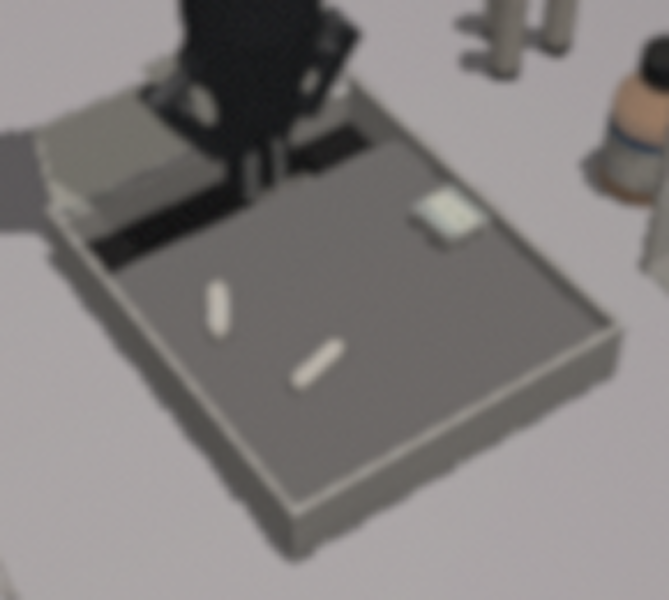

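Bar 2 has dropped in too. Two bars are left, at about (218,308) and (318,363). Next is bar 3.

Scaled: -108 mm / 750 = -0.144, -90 mm / 750 = -0.12.

Call:
{"method": "move_arm", "body": {
  "offset": [
    [0,0,-0.04],
    [-0.04,-0.0253,-0.06],
    [-0.08,-0.0507,-0.06],
    [-0.12,-0.0773,-0.06],
    [-0.144,-0.092,-0.06],
    [-0.144,-0.092,-0.06],
    [-0.144,-0.092,-0.0333],
    [-0.144,-0.092,-0.0133],
    [-0.144,-0.092,-0.0027],
    [-0.144,-0.092,0]
  ],
  "spin": [0,0,0,0,0,0,0,0,0,0]
}}

```text
t: 7.53
ee_pos: [0.4953, -0.0797, 0.0331]
tool_rot: [[-0.055, 0.999, -0.002], [0.999, 0.055, -0.0], [0.0, -0.002, -1.0]]
force: [-0.6, 0.6, 0.1]
opening: 0.0082
gripper_force: 0.0
```

Scaled: 88 mm / 750 = 0.1173, 80 mm / 750 = 0.1067.

Call:
{"method": "move_arm", "body": {
  "offset": [
    [0,0,0],
    [0.0133,-0.0013,0],
    [0.0267,-0.004,0],
    [0.04,-0.0053,0],
    [0.0533,-0.008,0],
    [0.0667,-0.0093,0],
    [0.08,-0.012,0],
    [0.0933,-0.0133,0],
    [0.1067,-0.0147,0],
    [0.1173,-0.016,0]
  ],
  "spin": [0,0,0,0,0,0,0,0,0,0]
}}

```text
t: 8.37
ee_pos: [0.479, 0.009, 0.0343]
tool_rot: [[-0.056, 0.998, -0.0], [0.998, 0.056, 0.0], [0.0, -0.0, -1.0]]
force: [0.2, 0.1, 0.6]
opening: 0.0083
gripper_force: 0.0
```

Scaled: 20 mm / 750 = 0.0267, 13 mm / 750 = 0.0173.

Call:
{"method": "move_arm", "body": {
  "offset": [
    [0.0093,0,0],
    [0.0173,0,0],
    [0.0267,0,0],
    [0.0267,0,0]
  ],
  "spin": [0,0,0,0]
}}

```text
t: 8.7
ee_pos: [0.4781, 0.0289, 0.0342]
tool_rot: [[-0.056, 0.998, -0.0], [0.998, 0.056, 0.0], [0.0, -0.0, -1.0]]
force: [-0.2, -0.0, -0.1]
opening: 0.0085
gripper_force: 0.0
```

```bash
python3 -c "
from tray import *
print(off((-37,-88,34)));print(arm.state()['force'])"
```

```text
(array([-1.683e+02,  3.450e+01,  1.000e-01]), 'spin', np.float64(0.1))
[-0.18160354 -0.03102493 -0.07994337]
```

Scaled: -168 mm / 750 = -0.224, -158 mm / 750 = -0.2107.

Call:
{"method": "move_arm", "body": {
  "offset": [
    [0,0,-0.04],
    [-0.0533,0.0107,-0.0613],
    [-0.1067,0.0213,-0.0613],
    [-0.16,0.0333,-0.0613],
    [-0.2107,0.044,-0.0613],
    [-0.224,0.0467,-0.0613],
    [-0.224,0.0467,-0.04],
    [-0.224,0.0467,-0.016],
    [-0.224,0.0467,-0.0027],
    [-0.224,0.0467,0]
  ],
  "spin": [0,0,0,0,0,0,0,0,0,0]
}}

```text
t: 9.53
ee_pos: [0.5208, -0.1383, 0.0325]
tool_rot: [[-0.054, 0.999, -0.003], [0.999, 0.054, 0.0], [0.0, -0.003, -1.0]]
force: [-1.0, 0.3, 0.6]
opening: 0.0085
gripper_force: 0.0
```

Scaled: 90 mm / 750 = 0.12, 80 mm / 750 = 0.1067.

Call:
{"method": "move_arm", "body": {
  "offset": [
    [0,0,0],
    [0.0133,0,0],
    [0.0267,0.0013,0],
    [0.04,0.0013,0],
    [0.0533,0.0013,0],
    [0.0667,0.0027,0],
    [0.08,0.0027,0],
    [0.0933,0.0027,0],
    [0.1067,0.0027,0],
    [0.12,0.0027,0]
  ],
  "spin": [0,0,0,0,0,0,0,0,0,0]
}}

```text
t: 10.37
ee_pos: [0.5192, -0.0472, 0.0343]
tool_rot: [[-0.055, 0.998, -0.0], [0.998, 0.055, 0.0], [0.0, 0.0, -1.0]]
force: [-0.5, 0.1, 0.6]
opening: 0.0086
gripper_force: 0.1
```

Scaled: 80 mm / 750 = 0.1067, 72 mm / 750 = 0.096.

Call:
{"method": "move_arm", "body": {
  "offset": [
    [0.0133,0,0],
    [0.0267,0,0],
    [0.04,0,0],
    [0.0533,0,0],
    [0.0667,0,0],
    [0.0773,0,0],
    [0.0867,0,0],
    [0.096,0,0],
    [0.1067,0,0],
    [0.1067,0,0]
  ],
  "spin": [0,0,0,0,0,0,0,0,0,0]
}}

```text
t: 11.2
ee_pos: [0.5148, 0.0334, 0.0342]
tool_rot: [[-0.056, 0.998, -0.0], [0.998, 0.056, 0.001], [0.001, -0.0, -1.0]]
force: [-0.1, -0.6, 0.8]
opening: 0.0087
gripper_force: 0.0
```

Scaled: -150 mm / 750 = -0.2, -130 mm / 750 = -0.1733.

Call:
{"method": "move_arm", "body": {
  "offset": [
    [0,0,-0.04],
    [-0.04,0,-0.0867],
    [-0.0933,0,-0.12],
    [-0.1467,0,-0.1467],
    [-0.2,0,-0.1733],
    [-0.2,0,-0.1733],
    [-0.2,0,-0.1733]
  ],
  "spin": [0,0,0,0,0,0,0]
}}

```text
t: 11.78
ee_pos: [0.5237, -0.1238, 0.1667]
tool_rot: [[-0.048, 0.999, 0.004], [0.999, 0.048, -0.002], [-0.002, 0.004, -1.0]]
force: [1.1, -1.4, -0.7]
opening: 0.009
gripper_force: 0.0
```

```bash
python3 -c "
from tray import *
im=arm.grab_frame('scene')[150:245,185:300];cv2.imwrite('pics/s4.png',cv2.resize(im[...,::-1],(726,600),interpolation=cv2.INTER_CUBIC))
im=arm.grab_frame('top')[140:240,195:328];cv2.imwrite('pics/t4.png',cv2.resize(im[...,::-1],(798,600),interpolation=cv2.INTER_CUBIC))
print(arm.state()['ee_pos'])"
```

```text
[ 0.52289659 -0.11851913  0.16416189]
```

View pics/s4.png

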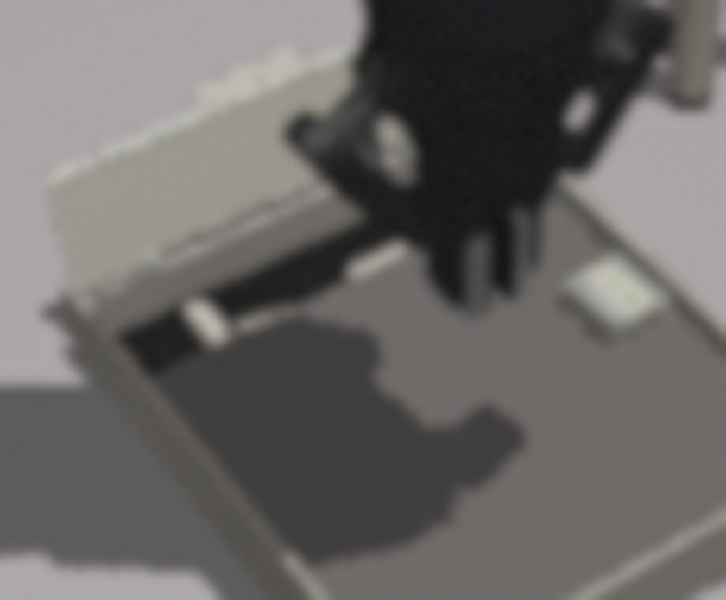

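View pics/t4.png

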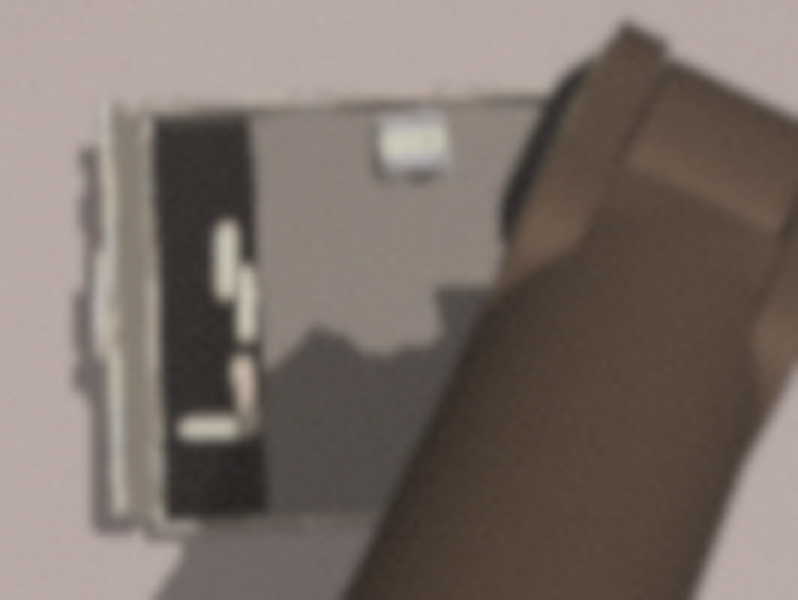

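All four bars are in the trough. In the top view bar 3 lies across at (215,428) and bar 4 along at (245,390). Those two may overlap, so I'll check their heights by matching the two views.

Run:
```python
from tray import *
p,_=fit()
for n,q in dict(B1t=(225,222),B1b=(225,298),B2t=(247,266),B2b=(247,340),B4t=(240,356),B4b=(248,430),B3l=(180,428),B3r=(245,430)).items():
    print(n,[(z,inv(p,at('top',*C(*q),z/1000)).round(0).tolist(),((proj('scene',at('top',*C(*q),z/1000))-[185,150])*6.31).round(0).tolist()) for z in (15,24,33,42)])
print([(T(p,q).round(3).tolist(),((proj('scene',T(p,q))-[185,150])*6.31).round(0).tolist()) for q in ((-100,70,31),(0,70,31),(100,70,31))])
print([((proj('top',T(p,q))-[195,140])*6).round(0).tolist() for q in ((-100,70,31),(0,70,31),(100,70,31),(0,120,31))])
```

```text
B1t [(15, [50.0, 85.0], [426.0, 240.0]), (24, [48.0, 85.0], [423.0, 226.0]), (33, [47.0, 85.0], [420.0, 212.0]), (42, [45.0, 85.0], [417.0, 198.0])]
B1b [(15, [12.0, 86.0], [350.0, 273.0]), (24, [11.0, 86.0], [347.0, 259.0]), (33, [10.0, 86.0], [344.0, 245.0]), (42, [8.0, 86.0], [341.0, 231.0])]
B2t [(15, [28.0, 75.0], [395.0, 274.0]), (24, [26.0, 75.0], [392.0, 260.0]), (33, [25.0, 75.0], [390.0, 246.0]), (42, [24.0, 75.0], [387.0, 232.0])]
B2b [(15, [-9.0, 76.0], [320.0, 307.0]), (24, [-10.0, 76.0], [317.0, 293.0]), (33, [-11.0, 76.0], [314.0, 279.0]), (42, [-12.0, 76.0], [311.0, 265.0])]
B4t [(15, [-17.0, 80.0], [300.0, 309.0]), (24, [-18.0, 80.0], [297.0, 295.0]), (33, [-19.0, 80.0], [294.0, 281.0]), (42, [-20.0, 79.0], [291.0, 267.0])]
B4b [(15, [-53.0, 77.0], [227.0, 349.0]), (24, [-54.0, 77.0], [224.0, 335.0]), (33, [-55.0, 77.0], [221.0, 321.0]), (42, [-56.0, 77.0], [218.0, 306.0])]
B3l [(15, [-51.0, 110.0], [192.0, 299.0]), (24, [-52.0, 110.0], [189.0, 285.0]), (33, [-53.0, 109.0], [186.0, 271.0]), (42, [-54.0, 109.0], [183.0, 257.0])]
B3r [(15, [-53.0, 78.0], [226.0, 347.0]), (24, [-54.0, 78.0], [223.0, 333.0]), (33, [-55.0, 78.0], [220.0, 318.0]), (42, [-56.0, 78.0], [216.0, 304.0])]
[([0.451, 0.017, 0.031], [131.0, 380.0]), ([0.55, 0.023, 0.031], [345.0, 280.0]), ([0.65, 0.028, 0.031], [542.0, 189.0])]
[[265.0, 523.0], [259.0, 317.0], [253.0, 115.0], [156.0, 320.0]]
```

Both views put every bar near the floor, with tops at about z 15 mm, so none leans up. Next I'll go around over the lid to its outer side.

```bash
python3 -c "
from tray import *
print(off((-50,165,150)))"
```

```text
(array([234.4, -15.1,  14.3]), 'spin', np.float64(-0.1))
```

Scaled: 234 mm / 750 = 0.312, 200 mm / 750 = 0.2667.

Call:
{"method": "move_arm", "body": {
  "offset": [
    [0.0533,-0.004,0],
    [0.1067,-0.0067,0],
    [0.16,-0.0107,0],
    [0.2133,-0.0133,0],
    [0.2667,-0.0173,0],
    [0.312,-0.02,0],
    [0.312,-0.02,0],
    [0.312,-0.02,0.04],
    [0.312,-0.02,0.08],
    [0.312,-0.02,0.1133]
  ],
  "spin": [0,0,0,0,0,0,0,0,0,0]
}}

```text
t: 12.72
ee_pos: [0.4937, 0.1164, 0.077]
tool_rot: [[-0.058, 0.998, -0.002], [0.998, 0.058, -0.0], [0.0, -0.002, -1.0]]
force: [-0.8, 1.0, 0.3]
opening: 0.0086
gripper_force: 0.0
```

```bash
python3 -c "
from tray import *
print(off((-50,137,75)),off((-50,87,34.5)),arm.state()['force'])"
```

```text
(array([-29.7,   1.5,   2. ]), 'spin', np.float64(0.2)) (array([-79.7,   1.4,  42.5]), 'spin', np.float64(0.2)) [-0.82577162  0.96295302  0.32651548]
```

Scaled: -68 mm / 750 = -0.0907, -64 mm / 750 = -0.0853.

Call:
{"method": "move_arm", "body": {
  "offset": [
    [-0.0107,0,0.0027],
    [-0.0213,0,0.0027],
    [-0.032,0,0.0027],
    [-0.0427,0,0.0027],
    [-0.0533,0,0.0027],
    [-0.0627,0,0.0027],
    [-0.072,0,0.0027],
    [-0.0787,0,0.008],
    [-0.0853,0,0.0133],
    [-0.0907,0,0.0187]
  ],
  "spin": [0,0,0,0,0,0,0,0,0,0]
}}

```text
t: 13.55
ee_pos: [0.4992, 0.046, 0.065]
tool_rot: [[-0.054, 0.999, 0.0], [0.999, 0.054, 0.0], [0.0, 0.0, -1.0]]
force: [0.3, 0.4, 0.7]
opening: 0.0086
gripper_force: 0.1
```

```bash
python3 -c "
from tray import *
print(off((-50,87,34.5)),arm.state()['force'])
im=arm.grab_frame('scene')[150:245,185:300];cv2.imwrite('pics/s5.png',cv2.resize(im[...,::-1],(726,600),interpolation=cv2.INTER_CUBIC))"
```

```text
(array([-9.1, -0.1, 30.5]), 'spin', np.float64(0.0)) [0.27303579 0.39812539 0.73153411]
```

View pics/s5.png

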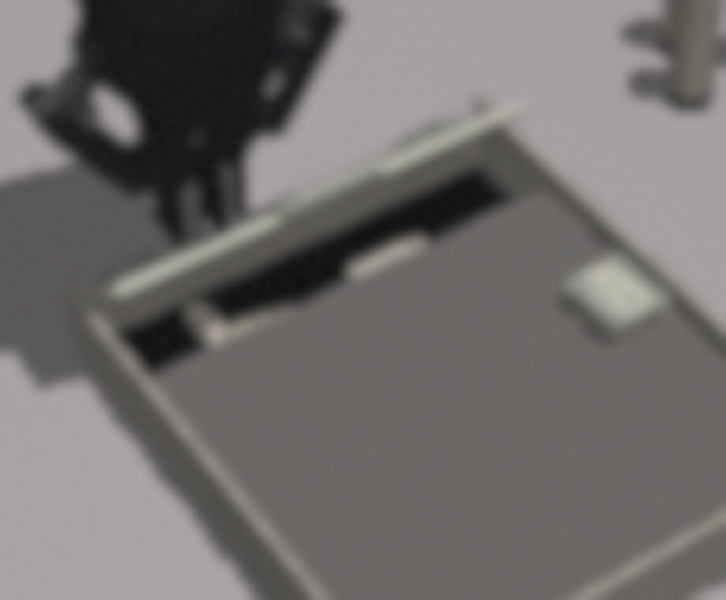

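The lid is swinging over, now about half shut. Its edge runs from (115,290) to (520,105). The bars lie low in the trough and the box is untouched. I'll carry on closing and press.

Scaled: 34 mm / 750 = 0.0453, 32 mm / 750 = 0.0427.

Call:
{"method": "move_arm", "body": {
  "offset": [
    [-0.004,0,0.008],
    [-0.0067,0,0.0147],
    [-0.0093,0,0.0213],
    [-0.0107,0,0.0267],
    [-0.012,0,0.032],
    [-0.012,0,0.036],
    [-0.012,0,0.04],
    [-0.012,0,0.0427],
    [-0.012,0,0.0453],
    [-0.012,0,0.0453]
  ],
  "spin": [0,0,0,0,0,0,0,0,0,0]
}}

```text
t: 14.43
ee_pos: [0.4997, 0.0376, 0.0339]
tool_rot: [[-0.054, 0.999, 0.0], [0.999, 0.054, 0.003], [0.003, 0.0, -1.0]]
force: [-12.9, -2.0, 43.3]
opening: 0.0087
gripper_force: 21.6
```

Scaled: 160 mm / 750 = 0.2133, -120 mm / 750 = -0.16.

Call:
{"method": "move_arm", "body": {
  "offset": [
    [0,0,-0.004],
    [0,0,-0.02],
    [0,0,-0.0533],
    [0,0,-0.1],
    [0.0533,0,-0.1333],
    [0.1067,0,-0.16],
    [0.16,0,-0.16],
    [0.2133,0,-0.16],
    [0.2133,0,-0.16]
  ],
  "spin": [0,0,0,0,0,0,0,0,0]
}}

```text
t: 15.18
ee_pos: [0.4897, 0.2066, 0.152]
tool_rot: [[-0.064, 0.998, 0.001], [0.998, 0.064, 0.004], [0.004, 0.001, -1.0]]
force: [-0.1, 0.7, -0.6]
opening: 0.0085
gripper_force: 0.0
```

```bash
python3 -c "
from tray import *
a=arm.grab_frame('scene')[150:245,185:300];b=arm.grab_frame('top')[140:240,195:328]
o=np.hstack([cv2.resize(a,(399,330),interpolation=3),cv2.resize(b,(399,330),interpolation=3)])
cv2.imwrite('pics/f.png',o[...,::-1]);print(arm.state()['force'])"
```

```text
[-0.34757629 -0.46842046 -0.10250039]
```

View pics/f.png

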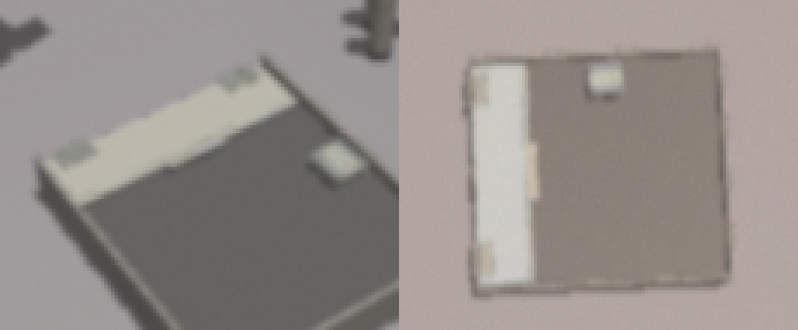

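The lid lies flat over the trough in both views, the deck is clear of bars, the box is in place and the arm is clear. I'll hand in the job.

```bash
python3 -c "
from plant import arm
print(arm.finish_job())"
```

```text
the job is handed in; nothing more can be done
None
```

I swept all four stir bars into the trough, pressed the lid flat shut on them and handed the job in after about 15 s, without touching the box, beaker or bottle.

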